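# Show the lock bolt to the inspection camera

## Robot

A 6-joint arm with a two-finger parallel gripper is mounted at the origin on the work surface. World frame = base frame: x ahead of the robot, y to its left, z up, the work surface at z = 0. Lengths are in m, angles in rad, forces in N, time in s.
With the tool pointing down it reaches from about 0.375 to 0.9 m from the base axis. Payload 3.1 kg.
Tool frame: the origin (TCP) lies on the mounting face of the last link; the fingertips stand 173 mm ahead of it and the grasp point (between the pads) lies 155 mm ahead of it; z points along the fingers, y is the line along which they close (so a half turn about z gives the same grasp; the last joint's range is limited). The gripper opens to 85 mm and grips with 20 to 120 N. Pads are 22 mm wide; open, the fingers measure 114 mm over their backs; the gripper's body (76 mm by 85 mm) begins 54 mm behind the grasp point. The pads swing forward as they close: fully open they stand 13 mm farther back than shut.
Start: joints at [-1.282, 0.527, 1.433, -0, 1.181, -0.178], TCP at [0.281, -0.558, 0.405] pointing down, gripper open.
Joint ranges: [-3.08, 3.08], [-0.75, 2.2], [0.22, 2.44], [-1.43, 4.57], [0, 2.65], [-2.85, 2.85]. Speed limits (rad/s): [2.79, 2.79, 3.14, 3.14, 3.14, 3.14].

## Interface

Orientations are given as [roll, pitch, yaw] about the fixed x, y, z axes, in that order (R = Rz(yaw) Ry(pitch) Rx(roll)).
In Python, from rig import get_state, vision, r gives the robot as it stands. The module is installed in compiled form; this text tells all that it offers.
- The arm moves only by the tool servo_tool, never from a script. Its argument "targets" is a list of rows, each a list of 6 numbers: the shift along the tool's x, y, z in mm, then the turn, a rotation vector about the tool's x, y, z in rad. A call has 1 to 5 rows; each row is the pose to reach, as a shift and turn from the pose commanded when the call began, along the tool's axes at that moment; what a row does not reach only later rows make up. A row lasts 1/10 s, in which the tool goes at most 50 mm and 8.59 degrees, less where a joint would pass 70% of its speed; a pose out of reach is approached as far as the arm can. A call with a gripper value outside its range is refused whole. "hand" is the opening, from 0 (shut) to 1 (fully open), set as the call begins (left out, the last holds). The fingers move at their own pace and stop on an object; the grip force is fixed at half the most. Time passes only in rows, so rows that repeat a pose let the fingers close. It gives the time, the measured TCP pose, the force, the opening and the grip force at its end, in the units of the state.
- get_state(): the state, without advancing time (a new reading comes with each control period).
- vision.camera(name): name is "scene" or "top"; returns the picture (480x640x3 uint8, red, green, blue); there is no depth.
- vision.get_calibration(name): a dict with "intrinsics" (3x3 intrinsics, pixels), "k1" (the pictures are not rectified: a ray, as slopes to the right and down, at radius r is drawn at 1 + k1 r^2 times it, then the intrinsics apply), "extrinsics" (4x4, takes a point from camera to world coordinates). Camera axes: x right, y down, z forward; pixel columns grow to the right and rows downward; lengths in m; the calibration is good to about 2 mm. A picture is of the moment at which its call begins. get_calibration takes no time and is no camera call.
- r.sign_off(): hands the job in; it is judged then, once.
The state is a dict: "clock": time; "joints": joint angles; "joint_velocities": joint speeds; "tau": joint torques, N m; "tcp_pos": TCP position; "ee_rot": TCP orientation; "wrist_force": force on the tool from outside, world axes, zero at the start; "moment": the same for the moment, N m; "grip_width": finger opening in m; "grip_force": force on a finger pad.
Only numpy, scipy, OpenCV 4.12 (cv2) and the standard library are available. Lean on these libraries where they do the work, as an engineer would, in place of code of your own. Each camera call takes 0.05 s, during which the arm holds its last target. There are 200 camera calls.

## Task

Draw the bolt straight out from under the bridge of the opened lock, then hold it up in the air in front of the inspection camera: right way up and level from side to side, the tip of its notched tail at the camera's focus point, its bar in line with the lens's line of sight and the tail towards the lens. Finish while still holding it there, steady, in the gripper alone; do not touch the camera or its stand, and leave the other things on the bench where they are.

Things in the scene. Friction and masses are not known exactly. Their poses are not given: they have to be found in the camera images.
- bolt: Loose steel bolt, 170 g. Square head 20 x 22 x 28 mm (x, y, z); bar 14 mm wide, 10 mm high, from the head to its tail at x = 90 mm, two notches across its top near the tail. Undersides flush. Origin: underside, centre of the head; x along the bar to the tail, z up. Starts flat on the lock's plate in line with the lock, head nearer the robot, tail 25 to 43 mm deep in the bridge.
- bolt_tail (a point): Centre of the end face of the bolt's tail: 90 mm from the bolt's origin along its x, 5 mm above its underside. Axes as the bolt's.
- lock: Opened lock case, dark steel, fixed. Plate 160 x 90 mm (x, y), 14 mm thick; origin: centre of its underside; x along the channel, away from the robot, z up. Steel bridge over the centre line from x = 0 to 45 mm: passage 18 mm wide, 13.5 mm high. Rim 36 mm above the bench from x = 5 to 80 mm. On the plate at x from -80 to 0 mm lies nothing but the bolt.
- bridge_mouth (a point): Middle of the bridge's open front, on the plate: the lock's x = 0, y = 0, 14 mm above the bench. Axes as the lock's. The bolt comes out only along -x; it can be lifted only when its whole bar has come out past this point, and its head cannot go through. The bridge's top is 33.5 mm above the bench.
- stand: Stand of the inspection camera, fixed: grey foot 120 x 120 x 12 mm, in its middle a steel post 18 mm thick, 347 mm high, with a black clamp at 306 mm. Origin: on the bench straight below the centre of the camera's lens face, 100 mm in front (-x) of the post's axis; the camera looks to its -x side (roughly towards the robot).
- camera: Inspection camera on the stand: tube 95 mm long, black lens barrel (front 30 mm, 38 mm across), then white, 46 mm across. Origin: centre of the lens's front face, 100 mm in front of the post, 260 mm above the bench. x runs from the lens back into the tube; it looks along -x, 25 degrees below level; y is level. A rightly held bolt has its axes parallel to these.
- focus (a point): The focus point of the camera: nothing is there; 90 mm in front of the lens's front face on the tube's axis, so about 222 mm above the bench. Axes as the camera's.
- tray: Bystander: empty dark steel tray, 70 x 150 mm, 28 mm high; origin under its centre.
- jar: Bystander: small jar, 52 mm in diameter, 75 mm high; origin under its centre.
- doorknob: Bystander: brass door knob standing on its flange, 52 mm in diameter, 58 mm high; origin under its centre.
- catch: Bystander: flat dark steel T-shaped catch, 12 mm wide stem, 72 mm long, 8 mm thick; origin under the middle of the stem.

How it is judged:
By the outcome, as a careful person would: the job done as asked, in the order asked, and still so for the second after the job is handed in, while the arm keeps its last pose, push and grip.
It also fails if it takes over 40 s, if anything falls off the work surface, if the arm or the gripper's body presses on something with over 40 N, if the wrist force passes 120 N, or if a joint passes its speed limit or range.

## Working session

There is one attempt and no reset: what is moved stays moved. The work goes in short steps, Python scripts to look and compute and a tool call to move; the robot and the scene stay as the last step left them, time stands still between calls to the robot, and variables do not carry over. Pictures are saved under pics/ and viewed, at most 10 in all, crops included, and the job is handed in when it is done.

Besides the shell and the picture viewer there is one more tool, called after ">>>" as a command line: name --pt "numbers of a row" for each row, then --argument value for the rest. servo_tool: Moves the arm, as the interface text tells. Its arguments: {"type":"object","properties":{"targets":{"type":"array","items":{"type":"array","items":{"type":"number"}}},"hand":{"type":"number"}},"required":["targets"]}

```bash
mkdir -p pics
python3 - <<'E'
from rig import get_state, vision, r
import cv2,numpy as np
np.set_printoptions(precision=4,suppress=True)
for n in ("scene","top"):
    im=vision.camera(n); cv2.imwrite(f"pics/{n}0.png",im[:,:,::-1]); c=vision.get_calibration(n)
    print(n,c)
print(get_state())
E
```

```text
scene {'intrinsics': array([[529.8504,   0.    , 324.5186],
       [  0.    , 529.8504, 243.5015],
       [  0.    ,   0.    ,   1.    ]]), 'k1': -0.10982299211743725, 'extrinsics': array([[-0.8513,  0.2724, -0.4484,  1.0888],
       [ 0.5242,  0.4789, -0.7042,  0.7208],
       [ 0.0229, -0.8345, -0.5505,  0.7678],
       [ 0.    ,  0.    ,  0.    ,  1.    ]])}
top {'intrinsics': array([[604.8196,   0.    , 317.1107],
       [  0.    , 604.8196, 237.1348],
       [  0.    ,   0.    ,   1.    ]]), 'k1': 0.057940898892731026, 'extrinsics': array([[ 0.0189, -0.9938,  0.1095,  0.4295],
       [-0.9998, -0.0197, -0.0062, -0.0243],
       [ 0.0083, -0.1094, -0.994 ,  1.5242],
       [ 0.    ,  0.    ,  0.    ,  1.    ]])}
{'clock': 0.1, 'joints': array([-1.2825,  0.5283,  1.4338, -0.    ,  1.1814, -0.1785]), 'joint_velocities': array([-0.0003, -0.0015, -0.0027, -0.0007,  0.0003, -0.0006]), 'tau': array([ -0.0008, -44.3307, -17.8586,  -0.0002,   0.0039,  -0.    ]), 'tcp_pos': array([ 0.2812, -0.5578,  0.4038]), 'ee_rot': array([-3.1397, -0.0003,  0.4668]), 'wrist_force': array([-0.1   ,  0.3621, -0.1377]), 'moment': array([-0.0223,  0.0117,  0.0173]), 'grip_force': 0.0, 'grip_width': 0.08496023418556077}
```

View pics/scene0.png

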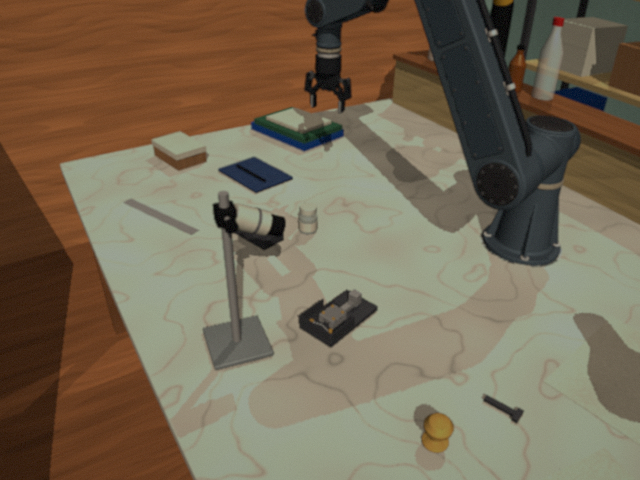

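View pics/top0.png

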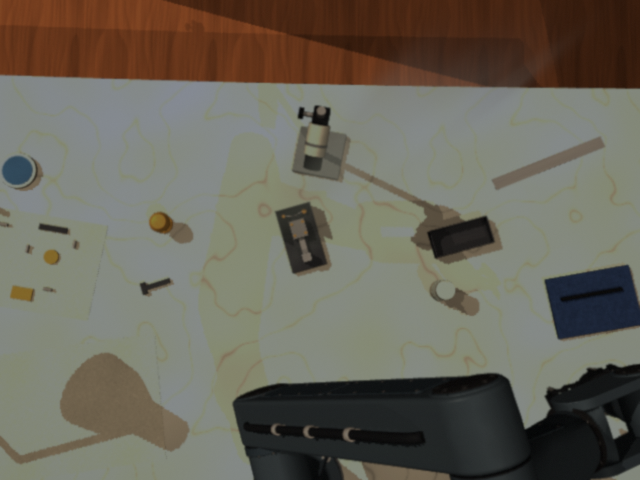

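The top view shows the lock at about (302,238), the bolt head at about (306,257), the stand foot at (320,152) and the lens at about (313,160). In the scene view the lock is at (338,316) and the lens at (278,228). I'll zoom in next.

Run:
```python
import cv2,numpy as np
t=cv2.imread("pics/top0.png")[90:285,260:370]; s=cv2.imread("pics/scene0.png")
a=cv2.resize(t,None,fx=3,fy=3,interpolation=cv2.INTER_CUBIC)
b=cv2.resize(s[280:350,290:385],None,fx=4.4,fy=4.4,interpolation=cv2.INTER_CUBIC)
c=cv2.resize(s[185:255,200:295],None,fx=4.4,fy=4.4,interpolation=cv2.INTER_CUBIC)
m=np.zeros((616,750,3),np.uint8); m[:585,:330]=a; m[:308,332:750]=b; m[308:616,332:750]=c
cv2.imwrite("pics/m0.png",cv2.convertScaleAbs(m[:600],alpha=1.6,beta=10))
```

```text
(no output)
```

View pics/m0.png

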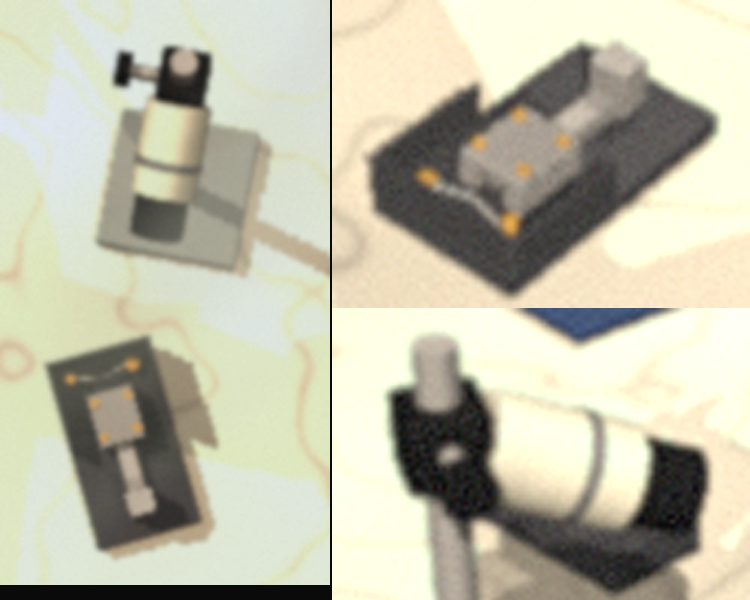

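The mosaic shows the plate corners, bridge, bolt head, foot corners, post top and lens edge clearly. I'll fit the poses from these keypoints.

```bash
cat > h.py <<'E'
import numpy as np,cv2
from rig import get_state, vision, r
from scipy.spatial.transform import Rotation as R
from scipy.optimize import least_squares
np.set_printoptions(precision=4,suppress=True)
C={n:vision.get_calibration(n) for n in("scene","top")}
def proj(n,P):
    c=C[n];E=c["extrinsics"];p=(np.atleast_2d(P)-E[:3,3])@E[:3,:3]
    return cv2.projectPoints(p,np.zeros(3),np.zeros(3),c["intrinsics"],np.array([c["k1"],0,0,0]))[0][:,0]
def tw(q,P):
    P=np.atleast_2d(P)/1000.
    return R.from_euler('z',q[2]).apply(P)+[q[0],q[1],0]
def fit(obs,q0):
    f=lambda q:np.concatenate([(proj(n,tw(q,P))[0]-uv) for n,P,uv in obs])
    s=least_squares(f,q0,loss='soft_l1'); print(s.x,"\n",f(s.x).reshape(-1,2).round(1).tolist()); return s.x
T=lambda u,v:np.array([u/3+260-1/3,v/3+90-1/3])
S=lambda u,v:np.array([(u-332)/4.4+290-.4,v/4.4+280-.4])
S2=lambda u,v:np.array([(u-332)/4.4+200-.4,(v-308)/4.4+185-.4])
E
python3 - <<'E'
from h import *
lock=fit([("top",[-80,45,14],T(98,549)),("top",[-80,-45,14],T(200,522)),("top",[80,45,36],T(47,366)),("top",[80,-45,36],T(149,338)),
("top",[0,0,33.5],T(121.5,443)),("top",[45,0,33.5],T(109,391)),
("scene",[-80,45,14],S(716,120)),("scene",[-80,-45,14],S(584,43)),("scene",[80,-45,36],S(372,158))],[.6,0,.2])
b=[("top",[s*10,t*11,42],T(u,v)) for s,t,u,v in((1,1,125,492),(1,-1,150,486),(-1,-1,155,512),(-1,1,129,518))]
b+=[("scene",[s*10,t*11,42],S(u,v)) for s,t,u,v in((-1,-1,612,45),(-1,1,648,62),(1,1,625,78),(1,-1,590,62))]
bolt=fit(b,[.6,0,.2])
d=bolt[:2]-lock[:2];c,s=np.cos(lock[2]),np.sin(lock[2]);print("bolt in lock mm",1000*np.array([c*d[0]+s*d[1],-s*d[0]+c*d[1]]))
st=fit([("top",[160,-60,12],T(260,135)),("top",[40,-60,12],T(237,270)),("top",[40,60,12],T(98,243)),("top",[100,0,347],T(184,63)),
("top",[-8,0,277.2],T(159,238)),("scene",[100,0,347],S2(435,342)),("scene",[160,60,12],[214,367]),("scene",[40,60,12],[272.5,354]),("scene",[160,-60,12],[203,327])],[.75,0,-.1])
foc=tw(st,[-90*np.cos(np.radians(25)),0,260-90*np.sin(np.radians(25))]);print("focus",foc)
E
```

```text
[0.5928 0.0076 0.2913] 
 [[-0.6, 0.9], [0.2, 0.2], [-0.9, -0.6], [-0.0, -0.8], [0.3, -0.2], [-0.3, -0.2], [1.1, -0.9], [-0.2, -0.8], [-0.6, -0.6]]
[ 0.5435 -0.0071  0.28  ] 
 [[-0.7, 0.4], [-0.4, 0.1], [0.0, -0.7], [0.0, -0.4], [0.5, -0.9], [0.1, -0.4], [-0.5, 0.1], [-0.3, -0.6]]
bolt in lock mm [-51.4943   0.0347]
[ 0.7152 -0.0185 -0.1672] 
 [[0.3, -0.6], [-0.6, -0.2], [-0.6, 0.1], [0.2, -0.0], [-1.4, 1.5], [-0.5, 0.2], [-0.2, -0.5], [1.0, -2.8], [-1.6, -0.2]]
focus [[ 0.6347 -0.0049  0.222 ]]
```

```bash
cat >> h.py <<'E'
LOCK=(0.5928,0.0076,0.2913); BOLT=(0.5435,-0.0071,0.287); ST=(0.7152,-0.0185,-0.1672)
def rel(p,Rt):
    s=get_state(); R0=R.from_euler('xyz',s["ee_rot"])
    print("t",s["clock"],"pos",s["tcp_pos"],"rot",s["ee_rot"],"q",s["joints"],"F",s["wrist_force"],"w",s["grip_width"],s["grip_force"])
    print("shift mm",1000*R0.inv().apply(np.array(p)-s["tcp_pos"]),"turn",(R0.inv()*Rt).as_rotvec())
RX=R.from_euler('x',np.pi)
def down(yaw): return R.from_euler('z',yaw)*RX
E
python3 - <<'E'
from h import *
rel([BOLT[0],BOLT[1],.40],down(BOLT[2]))
E
```

```text
t 0.1 pos [ 0.2812 -0.5578  0.4038] rot [-3.1397 -0.0003  0.4668] q [-1.2825  0.5283  1.4338 -0.      1.1814 -0.1785] F [-0.1     0.3621 -0.1377] w 0.08496023418556077 0.0
shift mm [ 482.0671 -373.7457    4.731 ] turn [-0.0019 -0.0002  0.1798]
```

>>> servo_tool --pt "192 -149 2 0 0 0.09" --pt "192 -149 2 0 0 0.09" --pt "192 -149 2 0 0 0.09" --pt "192 -149 2 0 0 0.09" --pt "192 -149 2 0 0 0.09" --hand 0.65

```text
clock: 0.6
tcp_pos: [0.3861, -0.3362, 0.4023]
ee_rot: [-3.14, 0.0, 0.377]
wrist_force: [0.2, -0.6, 0.1]
grip_width: 0.0556
grip_force: 0.0
```

Run:
```python
from h import *
rel([BOLT[0],BOLT[1],.40],down(BOLT[2]))
```

```text
t 0.6 pos [ 0.3861 -0.3362  0.4023] rot [-3.14    0.      0.3769] q [-0.9351  0.3795  1.7151  0.0004  1.0485  0.2586] F [ 0.1931 -0.6036  0.0618] w 0.05559692709781246 0.0
shift mm [ 267.4842 -248.0261    2.7227] turn [-0.0016  0.0001  0.0899]
```

>>> servo_tool --pt "180 -167 2 0 0 0.09" --pt "180 -167 2 0 0 0.09" --pt "180 -167 2 0 0 0.09" --pt "180 -167 2 0 0 0.09" --pt "180 -167 2 0 0 0.09"

```text
clock: 1.1
tcp_pos: [0.492, -0.1148, 0.4005]
ee_rot: [-3.141, 0.0, 0.287]
wrist_force: [1.7, -1.0, -0.0]
grip_width: 0.0556
grip_force: 0.0
```

>>> servo_tool --pt "85 -80 0 0 0 0" --pt "85 -80 0 0 0 0" --pt "85 -80 0 0 0 0" --pt "85 -80 0 0 0 0" --pt "85 -80 0 0 0 0"

```text
clock: 1.6
tcp_pos: [0.5502, -0.0161, 0.4002]
ee_rot: [-3.141, 0.001, 0.288]
wrist_force: [-0.9, 1.0, -0.6]
grip_width: 0.0553
grip_force: 0.0
```

Run:
```python
from h import *
rel([BOLT[0],BOLT[1],.191],down(BOLT[2]))
```

```text
t 1.6 pos [ 0.5502 -0.0161  0.4002] rot [-3.1414  0.0015  0.288 ] q [-0.2323  0.4331  1.6255 -0.0006  1.0844  1.0509] F [-0.9202  0.9802 -0.5847] w 0.055290446815172235 0.0
shift mm [ -3.5467 -10.5361 209.2372] turn [-0.0002  0.0015  0.001 ]
```

>>> servo_tool --pt "-3.5 -10.5 50 0 0 0" --pt "-3.5 -10.5 100 0 0 0" --pt "-3.5 -10.5 140 0 0 0" --pt "-3.5 -10.5 150 0 0 0" --pt "-3.5 -10.5 150 0 0 0"

```text
clock: 2.1
tcp_pos: [0.5435, -0.0084, 0.2496]
ee_rot: [-3.14, 0.004, 0.285]
wrist_force: [-0.3, -0.3, 0.6]
grip_width: 0.0555
grip_force: 0.0
```

Run:
```python
from h import *
rel([BOLT[0],BOLT[1],.191],down(BOLT[2]))
t=vision.camera("top");s=vision.camera("scene")
a=cv2.resize(t[180:280,255:355,::-1],(400,400),interpolation=2);b=cv2.resize(s[210:350,270:410,::-1],(400,400),interpolation=2)
cv2.imwrite("pics/a1.png",cv2.convertScaleAbs(np.hstack([a,b]),alpha=1.6,beta=10))
```

```text
t 2.1 pos [ 0.5435 -0.0084  0.2496] rot [-3.1398  0.0035  0.2849] q [-0.2211  0.653   1.7608 -0.0002  0.7317  1.065 ] F [-0.2556 -0.3227  0.6478] w 0.055471663507251405 0.0
shift mm [ 0.5284 -1.1552 58.5535] turn [-0.0018  0.0035 -0.0021]
```

View pics/a1.png

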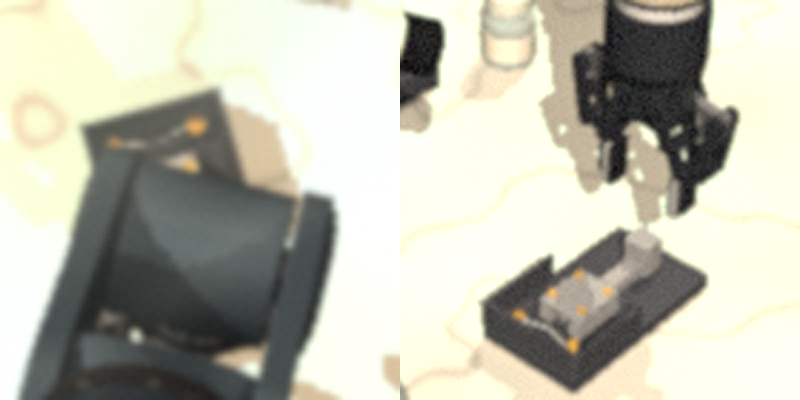

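The scene crop shows the open fingers at about (612,165) and (682,200), straddling the head at (643,243). The grasp is aligned, so I'll descend.

>>> servo_tool --pt "0.5 -1 30 0 0.003 0" --pt "0.5 -1 48 0 0.003 0" --pt "0.5 -1 58 0 0.003 0" --pt "0.5 -1 58 0 0.003 0"

```text
clock: 2.6
tcp_pos: [0.5448, -0.0064, 0.1933]
ee_rot: [3.141, -0.004, 0.287]
wrist_force: [-0.7, -0.2, -0.5]
grip_width: 0.0553
grip_force: 0.0
```

>>> servo_tool --pt "0 0 0 0 0 0" --pt "0 0 0 0 0 0" --pt "0 0 0 0 0 0" --pt "0 0 0 0 0 0" --pt "0 0 0 0 0 0" --hand 0

```text
clock: 3.1
tcp_pos: [0.545, -0.0064, 0.1942]
ee_rot: [3.14, -0.006, 0.287]
wrist_force: [-0.3, -1.2, 5.8]
grip_width: 0.0205
grip_force: 59.6
```

Run:
```python
from h import *
rel([BOLT[0],BOLT[1],.191],down(BOLT[2])); print(get_state()["moment"])
```

```text
t 3.1 pos [ 0.545  -0.0064  0.1942] rot [ 3.14   -0.0056  0.2869] q [-0.217   0.7516  1.7786  0.0023  0.6057  1.0649] F [-0.2847 -1.2212  5.8226] w 0.020538264652302317 59.63671624660492
shift mm [-1.6889  0.2812  3.2342] turn [ 0.0016 -0.0056 -0.0001]
[-0.04    0.0984 -0.0179]
```

>>> servo_tool --pt "0 0 -1.5 0 0 0" --pt "-5 0 -1.5 0 0 0" --pt "-12 0 -1.5 0 0 0" --pt "-20 0 -1.5 0 0 0" --pt "-20 0 -1.5 0 0 0"

```text
clock: 3.6
tcp_pos: [0.524, -0.0121, 0.1942]
ee_rot: [-3.141, -0.001, 0.286]
wrist_force: [-1.4, -1.4, 2.3]
grip_width: 0.021
grip_force: 59.1
```

Run:
```python
from h import *
rel([BOLT[0]-.06*np.cos(.2895),BOLT[1]-.06*np.sin(.2895),.194],down(BOLT[2])); print(get_state()["moment"])
```

```text
t 3.6 pos [ 0.524  -0.0121  0.1942] rot [-3.141  -0.0014  0.2864] q [-0.2368  0.7393  1.8308  0.0022  0.5707  1.0457] F [-1.4119 -1.429   2.2875] w 0.021030463377134944 59.13620889186859
shift mm [-39.8498   0.8732   0.1892] turn [-0.0006 -0.0014 -0.0006]
[-0.2272  0.1255 -0.0306]
```

>>> servo_tool --pt "-10 0.2 0 0 0 0" --pt "-20 0.4 0 0 0 0" --pt "-32 0.6 0 0 0 0" --pt "-40 0.8 0 0 0 0" --pt "-40 0.8 0 0 0 0"

```text
clock: 4.1
tcp_pos: [0.4853, -0.0243, 0.1942]
ee_rot: [-3.14, 0.0, 0.286]
wrist_force: [-3.1, -3.5, 5.9]
grip_width: 0.021
grip_force: 59.6
```

Run:
```python
from h import *
rel([BOLT[0]-.06*np.cos(.2895),BOLT[1]-.06*np.sin(.2895),.194],down(BOLT[2])); print(get_state()["moment"])
s=vision.camera("scene")
b=cv2.resize(s[210:350,270:410,::-1],(600,600),interpolation=2)
cv2.imwrite("pics/a2.png",cv2.convertScaleAbs(b,alpha=1.6,beta=10))
```

```text
t 4.1 pos [ 0.4853 -0.0243  0.1942] rot [-3.1403  0.0001  0.2862] q [-0.2807  0.7197  1.9272  0.0022  0.4955  1.0019] F [-3.0556 -3.479   5.9034] w 0.02097580997864788 59.55262362957001
shift mm [0.6929 0.1504 0.185 ] turn [-0.0013  0.0001 -0.0008]
[-0.5133  0.2824 -0.1118]
```

View pics/a2.png

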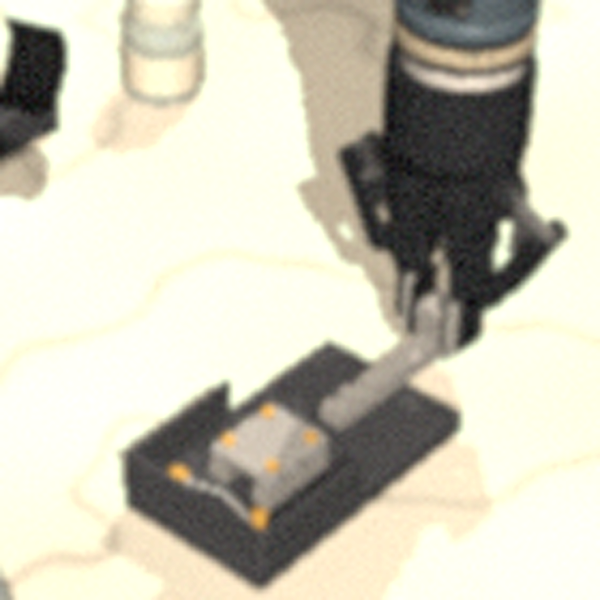

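The bolt's tail tip at about (330,415) is clear of the bridge front at about (310,440), and the head is held in the fingers. I'll lift it.

>>> servo_tool --pt "0 0 -20 0 0 0" --pt "0 0 -60 0 0 0" --pt "0 0 -100 0 0 0" --pt "0 0 -140 0 0 0" --pt "0 0 -140 0 0 0"

```text
clock: 4.65
tcp_pos: [0.4877, -0.0241, 0.338]
ee_rot: [3.137, -0.01, 0.287]
wrist_force: [-0.7, 0.1, -1.8]
grip_width: 0.0205
grip_force: 59.5
```

```bash
cat >> h.py <<'E'
def final(back=0,off=(0,0,0),R_tb=RX,pt=(90,0,5)):
    # bolt goal pose
    Rc=R.from_euler('z',ST[2])*R.from_euler('y',-np.radians(25))
    F=tw(ST,[0,0,260])[0]+Rc.apply([-.09-back,0,0])
    O=F-Rc.apply(np.array(pt)/1000)        # bolt origin
    return O,Rc
# tool origin in bolt frame (mm->m), nominal: grasp z 22 above underside, +1.6 in x
TB=np.array([.0016,0,.0242-.0+.155])
E
python3 - <<'E'
from h import *
O,Rc=final(.02); rel(O+Rc.apply(TB),Rc*RX); print(O,O+Rc.apply(TB),get_state()["moment"])
E
```

```text
t 4.65 pos [ 0.4877 -0.0241  0.338 ] rot [ 3.137  -0.0102  0.2874] q [-0.2791  0.4462  1.8413  0.0021  0.8431  1.0029] F [-0.702   0.093  -1.8236] w 0.02052906609677708 59.46928381919861
shift mm [ -7.9899 -52.1652   3.6667] turn [-0.097   0.4177  0.4476]
[0.5385 0.0113 0.1709] [0.4653 0.0237 0.334 ] [-0.0384  0.041   0.0004]
```

>>> servo_tool --pt "-8 -52 4 -0.097 0.418 0.448" --pt "-8 -52 4 -0.097 0.418 0.448" --pt "-8 -52 4 -0.097 0.418 0.448" --pt "-8 -52 4 -0.097 0.418 0.448" --pt "-8 -52 4 -0.097 0.418 0.448"

```text
clock: 5.15
tcp_pos: [0.4625, 0.0242, 0.3283]
ee_rot: [-3.14, -0.423, -0.169]
wrist_force: [-0.9, -0.4, -2.9]
grip_width: 0.0209
grip_force: 59.7
```

>>> servo_tool --pt "0 0 0 0 0 0" --pt "0 0 0 0 0 0" --pt "0 0 0 0 0 0"

```text
clock: 5.45
tcp_pos: [0.4645, 0.0234, 0.3297]
ee_rot: [-3.141, -0.427, -0.168]
wrist_force: [0.2, -0.1, -1.5]
grip_width: 0.0207
grip_force: 59.7
```

Run:
```python
from h import *
O,Rc=final(.02); rel(O+Rc.apply(TB),Rc*RX)
s=get_state();Rb=R.from_euler('xyz',s["ee_rot"])*RX;o=s["tcp_pos"]-Rb.apply(TB)
for n in("scene","top"): print(n,proj(n,o+Rb.apply(np.array([[90,0,5],[90,7,10],[90,-7,10],[10,7,10],[10,-7,10],[10,0,10]])/1000)).round(1).tolist(),proj(n,tw(ST,[[0,0,260]])).round(1))
t=vision.camera("top");s=vision.camera("scene")
cv2.imwrite("pics/t3.png",t[:,:,::-1]);cv2.imwrite("pics/s3.png",s[:,:,::-1])
a=cv2.resize(t[100:250,250:350,::-1],(400,600),interpolation=2);b=cv2.resize(s[180:330,260:360,::-1],(400,600),interpolation=2)
cv2.imwrite("pics/a3.png",cv2.convertScaleAbs(np.hstack([a,b]),alpha=1.6,beta=10))
```

```text
t 5.45 pos [0.4645 0.0234 0.3297] rot [-3.1407 -0.4265 -0.1679] q [-0.1938  0.4074  2.0282  0.042   0.2798  1.5069] F [ 0.1889 -0.0685 -1.5359] w 0.020684622997798344 59.735206961631775
shift mm [ 2.4813 -0.376  -3.6206] turn [-0.0006  0.0098 -0.0007]
scene [[330.6, 239.5], [333.0, 239.2], [330.2, 235.5], [365.9, 246.3], [362.9, 242.7], [364.4, 244.5]] [[280.2 226. ]]
top [[303.5, 218.6], [300.2, 218.6], [306.5, 219.8], [294.3, 252.5], [300.5, 253.7], [297.4, 253.1]] [[312.  168.6]]
```

View pics/a3.png

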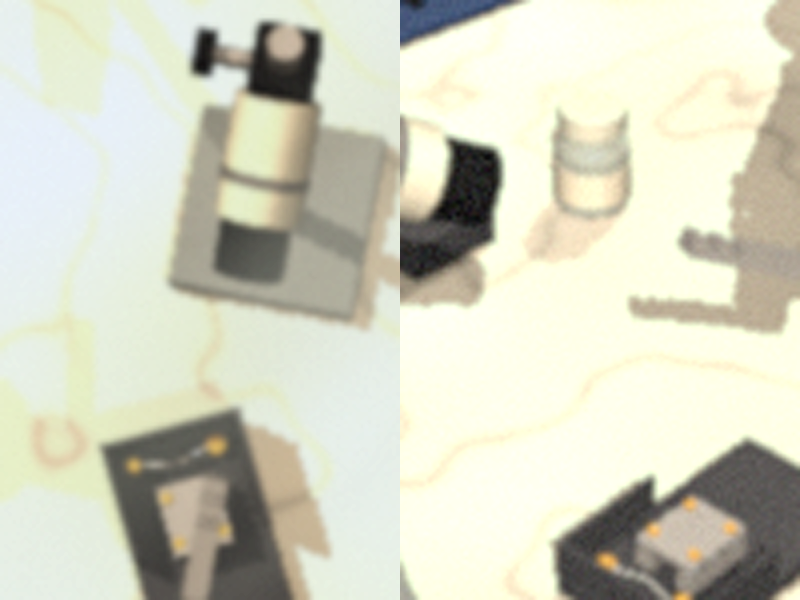

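The tail end shows at scene-crop (683,240), against (682,238) predicted. In the top crop its corners are near (198,478) and (225,480), against (201,475) and (226,479), so the grasp model holds. I'll advance to the focus, then check the lens and the bar's pitch with an overlay.

>>> servo_tool --pt "8 0 -3.5 0 0.01 0" --pt "16 -0.4 -3.5 0 0.01 0" --pt "22.5 -0.4 -3.5 0 0.01 0" --pt "22.5 -0.4 -3.5 0 0.01 0" --pt "22.5 -0.4 -3.5 0 0.01 0"

```text
clock: 6.05
tcp_pos: [0.4832, 0.0208, 0.3426]
ee_rot: [-3.14, -0.438, -0.169]
wrist_force: [-1.0, -0.0, -2.7]
grip_width: 0.0205
grip_force: 59.7
```

```bash
cat > ov.py <<'E'
from h import *
import sys
def ov(name,k=6):
    O,Rc=final(0); rel(O+Rc.apply(TB),Rc*RX)
    s=get_state();Rb=R.from_euler('xyz',s["ee_rot"])*RX;o=s["tcp_pos"]-Rb.apply(TB)
    a=np.linspace(0,2*np.pi,40); L=tw(ST,[0,0,260])[0]
    circ=lambda x,rr:L+Rc.apply(np.c_[np.full(40,x),rr*np.cos(a),rr*np.sin(a)]/1000)
    bx=o+Rb.apply(np.array([[11,7,10],[90,7,10],[90,-7,10],[11,-7,10],[90,-7,10],[90,-7,0],[90,7,0],[90,7,10],[90,7,0],[11,7,0]])/1000)
    out=[]
    for n,(u,v,w,h) in {"top":(270,120,64,100),"scene":(250,195,64,100)}.items():
        im=vision.camera(n)[:,:,::-1]; cv2.imwrite(f"pics/{n}_{name}.png",im)
        if n=="scene": u,v,w,h=265,195,100,100
        c=cv2.convertScaleAbs(cv2.resize(im[v:v+h,u:u+w],None,fx=4.8,fy=4.8,interpolation=2),alpha=1.6,beta=10)
        for P,col in((circ(0,19),(0,0,255)),(circ(30,19),(0,160,0)),(bx,(255,0,0))):
            q=((proj(n,P)-[u,v]+.5)*4.8-.5).round().astype(np.int32); cv2.polylines(c,[q],False,col,1)
        out.append(c)
    cv2.imwrite(f"pics/ov_{name}.png",np.hstack(out))
ov(sys.argv[1])
E
python3 ov.py 4
```

```text
t 6.05 pos [0.4832 0.0208 0.3426] rot [-3.1404 -0.4381 -0.1687] q [-0.1915  0.4     1.976   0.0338  0.3277  1.5181] F [-0.9502 -0.0155 -2.6784] w 0.020536320041325176 59.733272194862366
shift mm [-0.0905  0.1049  0.1219] turn [-0.0006 -0.0018 -0.0013]
```

View pics/ov_4.png

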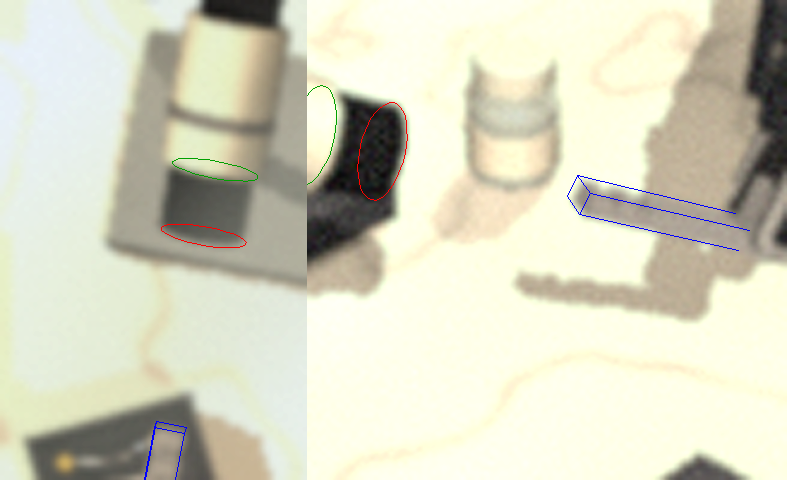

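The overlay shows the bolt box matching the bar, with its tip at about (578,190) in the right panel. The lens circles fit closely, though the top view hints at a small yaw offset. I'll take averaged frames at a larger zoom to check yaw and pitch.

Run:
```python
from h import *
av={n:np.mean([vision.camera(n).astype(float) for _ in range(8)],0) for n in("top","scene")}
np.savez("av.npz",**av)
def crop(n,u,v,w,h,k):
    c=cv2.resize(av[n][v:v+h,u:u+w,::-1].astype(np.float32),None,fx=k,fy=k,interpolation=cv2.INTER_CUBIC)
    return np.clip(c*1.5+10,0,255).astype(np.uint8)
# top tube (290..345,100..178) ; top bolt; scene tube; scene bolt  -> scale 7
m=np.zeros((600,800,3),np.uint8)
m[:560,:385]=crop("top",290,105,55,80,7)
m[:245,400:799]=crop("top",285,205,57,35,7)
m[250:600,400:800]=crop("scene",310,220,50,44,8)[:350]
cv2.imwrite("pics/z5.png",m)
```

```text
(no output)
```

View pics/z5.png

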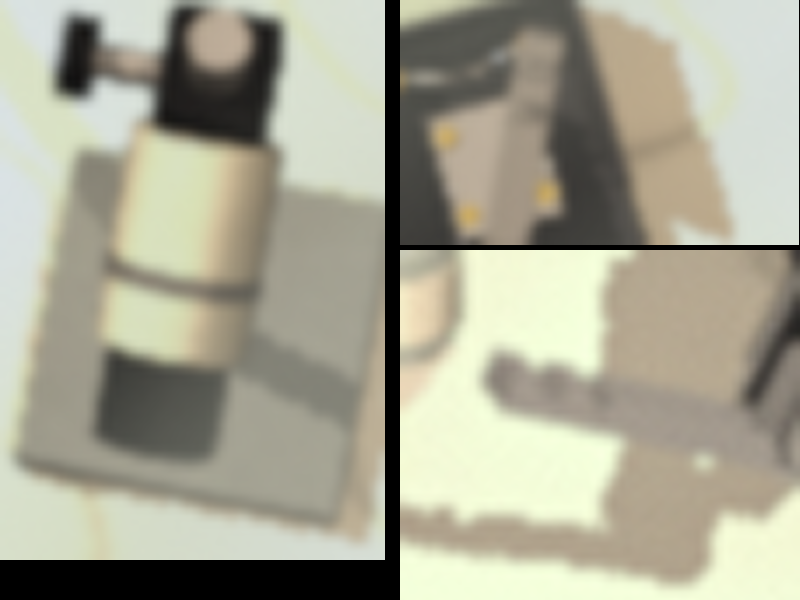

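The zoom shows the tube's edges clearly and the notched tail up. In the scene view the bar's lower edge runs from about (505,403) to (690,450), which matches the model. I'll refine the camera pose from the tube and barrel silhouettes.

Run:
```python
from h import *
Z=lambda u,v:np.array([u/7+290-.43,v/7+105-.43])
def sil(q,n,x,r,sgn):
    Rc=R.from_euler('z',q[2])*R.from_euler('y',-np.radians(25)); L=tw(q,[0,0,260])[0]
    cam=C[n]["extrinsics"][:3,3]; d=Rc.inv().apply(L-cam)+[x/1000,0,0]
    # n.(d + r n)=0 -> d_y cos+d_z sin = -r
    D=np.hypot(d[1],d[2]);ph=np.arctan2(d[2],d[1]);t=np.arccos(-r/1000/D)
    ths=[ph+t,ph-t]; ths.sort(key=lambda a:np.cos(a)); th=ths[1] if sgn>0 else ths[0]
    return proj(n,L+Rc.apply(np.array([x,r*np.cos(th),r*np.sin(th)])/1000))[0]
E=[("top",35,90,23,1,[(135,130),(118,240),(102,350)]),("top",35,90,23,-1,[(278,150),(260,255),(240,365)]),
   ("top",0,30,19,1,[(107,355),(95,435)]),("top",0,30,19,-1,[(226,372),(215,450)])]
def f(q):
    o=[]
    for n,a,b,r,s,pts in E:
        A,B=sil(q,n,a,r,s),sil(q,n,b,r,s);t=(B-A)/np.linalg.norm(B-A)
        o+=[np.cross(t,Z(*p)-A)*1.0 for p in pts]
    c=[proj("top",tw(q,[100,0,347]))[0]-Z(220,42),proj("top",tw(q,[-8,0,277.2]))[0]-Z(155,458)]
    c+=[(proj("top",tw(q,[40,60,12]))[0]-Z(17,462)),(proj("top",tw(q,[40,-60,12]))[0]-Z(335,522))]
    c+=[proj("scene",tw(q,[100,0,347]))[0]-S2(435,342)]
    return np.r_[o,np.ravel(c)]
print(np.round(f(ST),1)); s=least_squares(f,ST,loss='soft_l1',f_scale=.5); print(s.x,np.round(f(s.x),1)); print(np.sqrt(np.diag(np.linalg.inv(s.jac.T@s.jac)))*.5)
print([1000*(tw(q,[-81.6,0,222])[0]) for q in(ST,s.x)])
st=get_state();Rb=R.from_euler('xyz',st["ee_rot"])*RX;o=st["tcp_pos"]-Rb.apply(TB)
Zb=lambda u,v:np.array([(u-400)/7+285-.43,v/7+205-.43])
P=proj("top",o+Rb.apply(np.array([[90,7,10],[90,-7,10],[20,7,10],[20,-7,10]])/1000))
print(P,Zb(516,33),Zb(566,39),[np.cross((P[2]-P[0])/np.linalg.norm(P[2]-P[0]),Zb(*p)-P[0]) for p in((512,70),(487,240))],np.cross((P[3]-P[1])/np.linalg.norm(P[3]-P[1]),Zb(556,110)-P[1]))
```

```text
[ 0.3  0.4  0.8 -1.3 -1.2 -1.2 -0.3 -0.1 -1.1 -0.7  0.3  0.  -0.5  0.5
 -0.3  0.2  0.7  0.3 -0.5  0.2]
[ 0.7155 -0.0179 -0.1667] [ 0.6  0.8  1.1 -1.  -0.9 -0.9  0.   0.2 -0.8 -0.4 -0.1 -0.1 -0.8  0.4
 -0.5  0.1  0.4  0.2 -0.5  0.4]
[0.0006 0.0006 0.0097]
[array([634.7379,  -4.92  , 222.    ]), array([634.9892,  -4.326 , 222.    ])]
[[301.6052 208.613 ]
 [307.9475 209.8109]
 [296.3988 238.6265]
 [302.6327 239.8064]] [301.1414 209.2843] [308.2843 210.1414] [array(0.0018), array(-0.6301)] -0.7522161021774052<stdin>:16: DeprecationWarning: Arrays of 2-dimensional vectors are deprecated. Use arrays of 3-dimensional vectors instead. (deprecated in NumPy 2.0)
<stdin>:26: DeprecationWarning: Arrays of 2-dimensional vectors are deprecated. Use arrays of 3-dimensional vectors instead. (deprecated in NumPy 2.0)
```

The refined camera pose agrees with the first fit to under 1 mm and 0.1°. The tail reads about 1 mm short, so I'll nudge it forward and let it settle.

>>> servo_tool --pt "1 -0.4 0 0 0 0" --pt "1 -0.4 0 0 0 0" --pt "1 -0.4 0 0 0 0" --pt "1 -0.4 0 0 0 0" --pt "1 -0.4 0 0 0 0"

```text
clock: 7.45
tcp_pos: [0.484, 0.021, 0.3429]
ee_rot: [-3.14, -0.438, -0.169]
wrist_force: [0.8, 0.7, -1.8]
grip_width: 0.0209
grip_force: 59.7
```

Run:
```python
from h import *
O,Rc=final(0); rel(O+Rc.apply(TB),Rc*RX); print(get_state()["joint_velocities"])
```

```text
t 7.45 pos [0.484  0.021  0.3429] rot [-3.1404 -0.4381 -0.1687] q [-0.1905  0.4003  1.9738  0.0322  0.3297  1.5206] F [ 0.8068  0.7126 -1.7706] w 0.020896229071835293 59.7324675321579
shift mm [-0.9031  0.5041  0.0839] turn [-0.0006 -0.0018 -0.0014]
[ 0.0001 -0.0006 -0.0005 -0.0014  0.0009 -0.0003]
```

```bash
python3 -c "
from rig import r
print(r.sign_off())"
```

```text
the job is handed in; nothing more can be done
None
```

The bolt was drawn straight out from under the bridge and handed in at 7.5 s, held steady in the gripper with its tail at the camera's focus point (about 1 mm by my measurements), level and in line with the lens; I saw no contact with the camera or its stand, and nothing else was moved.

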